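# Key the mincer plate onto its stud and press it home

## Task

The mincer head stands mouth up, and its three-spoked kidney plate is lying on top of the brass locating stud in the mouth instead of down in it. With the fingertips, push the plate round until the notch in its rim meets the stud, then press it straight down until it sits fully home. Do not lift the plate off, and leave the ring nut, the fine plate and the other things on the worktop where they are.

Things in the scene. Friction and masses are not known exactly. Their poses are not given: they have to be found in the camera images.
- plate_turn (a joint): turn of the kidney plate about the head's upright axis, rad, grows counter-clockwise seen from above, no end stops; 0 (or any whole turn) = notch exactly over the stud. It starts 0.6 rad or more away, anywhere round the circle: take the nearer way. It turns stiffly (0.1 N m, some 3 N at a spoke) and stays where it is left
- plate (a joint): how far the kidney plate is down, m: 0 = lying on the stud, 0.012 = home against its stop. A stiff greased fit on the worm's upright stud: it does not drop by itself, 4 to 8 N of push takes it down, and it stays. It cannot go down while the notch is off the stud; within 3 degrees, pressing centres it
- plate_top (a point): centre of the kidney plate's top face; x towards the notch, z up. Bright steel disc, 129 mm across, 16 mm thick: hub 26 mm across, three straight spokes 12 mm wide at 0, 120, 240 degrees from the notch, rim from radius 56 to 64 mm. Top at z = 0.169 at the start, 0.157 when home. The worm stud in the 17 mm bore stays below the top face, so the hub may be pressed
- notch (a point): middle of the notch in the kidney plate's rim, at the end of one spoke, level with the top face, 62 mm from the centre: 12 mm wide, 8.5 mm deep, cut right through. Between the spokes are three kidney-shaped through openings, clear from radius 13.5 to 55 mm, where closed fingertips can stand and push a spoke's upright flank sideways
- pin (a point): top of the brass locating stud, a round pin 8 mm thick lying radially across one side of the mouth's rim and reaching inwards to 57 mm from the axis; its top is 3 mm above the rim. This point lies 62 mm from the axis; x radially outwards, z up
- mincer_head: cast mincer head standing mouth up, heavy, does not shift: origin on its axis at the worktop, x towards the stud, z up. 150 mm high to the rim; mouth 132 mm inside, 153 mm outside; a feed neck reaches 126 mm from the axis on the side away from the stud, at most 100 mm high. A four-armed knife lies in the mouth under the plate, 29 mm below its top face at the start
- ring_nut: bystander: loose ring nut of the mincer, 165 mm across and 191 mm over its four lugs, 36 mm high, origin at its centre on the worktop
- fine_plate: bystander: loose fine-holed mincer plate, 129 mm across, 12 mm thick, lying flat on the worktop; not the one to fit; origin at its underside centre
- garlic: bystander: loose garlic bulb, 50 mm, origin under its centre
- ramekin_1: bystander: loose white ramekin, 69 mm across, 34 mm high, origin under its centre
- ramekin_2: bystander: loose brown ramekin, 69 mm across, 34 mm high, origin under its centre
- lemon: bystander: loose lemon, 72 mm long, origin under its centre
- peeler: bystander: loose peeler with a green handle, 170 mm long, origin under its centre

How it is judged:
At the end, for the whole second after the job is handed in: The plate is down within 1.5 mm of fully home (joint plate above 0.0105 m of 0.012), level, with its notch astride the stud (notch within 5 mm of the pin seen from above), and it stays so (value of joint plate above 0.0105 m and horizontal distance between notch and pin below 0.005 m and angle between plate_top's own z axis and vertical below 0.05 rad); the robot touches nothing.
It fails at once if the kidney plate was lifted: raised more than 5 mm above where it lay on the stud (value of joint plate below -0.005 m).
It fails at once if a bystander was moved by more than 30 mm (distance of any of ring_nut, fine_plate, garlic, ramekin_1, ramekin_2, lemon, peeler from where it was at the start of the episode above 0.03 m).
It also fails if it takes over 59 s, if anything falls off the work surface, if the arm or the gripper's body presses on something with over 40 N, if the wrist force passes 120 N, or if a joint passes its speed limit or range.

## Robot

A 6-joint arm with a two-finger parallel gripper is mounted at the origin on a cart in front of the work surface, level with it; the furniture and walls round the work are solid. World frame = base frame: x ahead of the robot, y to its left, z up, the work surface at z = 0. Lengths are in m, angles in rad, forces in N, time in s.
With the tool pointing down it reaches from about 0.3 to 0.75 m from the base axis. Payload 8.5 kg.
Tool frame: the origin (TCP) lies at the very end of the fingers, on their centre line; the grasp point (between the pads) lies 19 mm behind it (ctrl.tcp_to_grasp is the distance from the TCP to the grasp point, in m); z points along the fingers, y is the line along which they close (so a half turn about z gives the same grasp; the last joint's range is limited). The gripper opens to 85 mm and grips with 20 to 120 N. Pads are 22 mm wide; open, the fingers measure 114 mm over their backs; the gripper's body (76 mm by 85 mm) begins 54 mm behind the grasp point. The pads swing forward as they close: fully open they stand 13 mm farther back than shut.
Start: joints at [-1.458, 0.381, 1.297, -0, 1.464, -0.215], TCP at [0.177, -0.521, 0.231] pointing down, gripper open.
Joint ranges: [-3.11, 3.11], [-0.89, 2.33], [0.22, 2.48], [-1.42, 4.56], [0.17, 2.85], [-2.88, 2.88]. Speed limits (rad/s): [2.39, 2.39, 3.14, 3.14, 3.14, 3.14].

## Interface

Orientations are given as [roll, pitch, yaw] about the fixed x, y, z axes, in that order (R = Rz(yaw) Ry(pitch) Rx(roll)).
In Python, from bench import ctrl, capture, camera_info, job_done gives the robot as it stands.
- The arm moves only by the tool step_arm, never from a script. Its argument "increments" is a list of rows, each an object of numbers: "x", "y", "z": the shift along the tool's x, y, z in m; "rx", "ry", "rz": the turn, a rotation vector about the tool's x, y, z in degrees; "claw": the gripper's target within -1 to 1 (fully open at 1, half-way at 0, shut at -1). A call has 1 to 20 rows; each row shifts and turns the commanded pose from where the row before left it, along the tool's axes as they then stand; what a row does not reach is not made up. A row lasts 1/8 s, in which the tool goes at most 62.5 mm and 10.7 degrees, less where a joint would pass 70% of its speed; a pose out of reach is approached as far as the arm can. A call is refused whole if a number of a shift passes 0.0625 or a number of a turn 10.7, either way. A call with a gripper value outside its range is refused whole. The fingers move at their own pace and stop on an object; "force" is the grip in N (left out, the last holds). Time passes only in rows, so rows that do not move let the fingers close. It gives the time, the measured TCP pose, the force, the opening and the grip force at its end, in the units of the state.
- ctrl.get_obs(): the state, without advancing time (a new reading comes with each control period).
- capture(name): name is "side" or "top"; returns (picture, depth): 480x640x3 uint8, red, green, blue; 480x640 float32, m along the optical axis (not along the pixel's ray), 0 where there is no reading.
- camera_info(name): a dict with "K" (3x3 intrinsics, pixels), "origin" and "rotation" of the camera in the world. Camera axes: x right, y up, looking along -z (the intrinsics and any distortion apply to the point x, -y, -z); pixel columns grow to the right and rows downward; lengths in m; the calibration is good to about 2 mm. A picture is of the moment at which its call begins. camera_info takes no time and is no camera call.
- job_done(): hands the job in; it is judged then, once.
The state is a dict: "clock": time; "joint_positions": joint angles; "qd": joint speeds; "joint_torque": joint torques, N m; "tool_pos": TCP position; "orientation": TCP orientation; "contact_force": force on the tool from outside, world axes, zero at the start; "torque": the same for the moment, N m; "opening": finger opening in m; "gripper_force": force on a finger pad.
Only numpy, scipy, OpenCV 4.12 (cv2) and the standard library are available. Lean on these libraries where they do the work, as an engineer would, in place of code of your own. Each camera call takes 0.05 s, during which the arm holds its last target. There are 200 camera calls.

## Working session

There is one attempt and no reset: what is moved stays moved. The work goes in short steps, Python scripts to look and compute and a tool call to move; the robot and the scene stay as the last step left them, time stands still between calls to the robot, and variables do not carry over. Pictures are saved under pics/ and viewed, at most 10 in all, crops included, and the job is handed in when it is done.

Besides the shell and the picture viewer there is one more tool, called after ">>>" as name([rows], argument=value, ...), one row to a line, values as JSON. step_arm: Moves the arm, as the interface text tells. Its arguments: {"type":"object","properties":{"increments":{"type":"array"},"force":{"type":"number"}},"required":["increments"]}

```bash
mkdir -p pics; ls; cat > h.py <<'E'
import numpy as np, cv2
from bench import ctrl, capture, camera_info, job_done
def world(name, uv, d):
    ci=camera_info(name);K=np.array(ci["K"]);R=np.array(ci["rotation"]);o=np.array(ci["origin"])
    u,v=np.array(uv,float).T
    p=np.c_[(u-K[0,2])/K[0,0]*d, -(v-K[1,2])/K[1,1]*d, -d*np.ones(len(u))]
    return p@R.T+o
def proj(name,P):
    ci=camera_info(name);K=np.array(ci["K"]);R=np.array(ci["rotation"]);o=np.array(ci["origin"])
    p=(np.atleast_2d(P)-o)@R
    return np.c_[K[0,0]*p[:,0]/-p[:,2]+K[0,2], K[1,1]*-p[:,1]/-p[:,2]+K[1,2]]
E
python3 - <<'E'
from h import *
for n in("top","side"):
    im,d=capture(n);cv2.imwrite(f"pics/{n}0.png",im[:,:,::-1]);np.save(f"{n}0.npy",d)
    print(n,camera_info(n))
print(ctrl.get_obs())
E
```

```text
pics
top {'K': array([[479.87657731,   0.        , 323.55508115],
       [  0.        , 479.87657731, 236.40934994],
       [  0.        ,   0.        ,   1.        ]]), 'origin': array([ 0.50708053, -0.03875784,  1.10158081]), 'rotation': array([ 0.05366059, -0.03036124, -1.58378533])}
side {'K': array([[449.19808951,   0.        , 321.02955359],
       [  0.        , 449.19808951, 239.45788067],
       [  0.        ,   0.        ,   1.        ]]), 'origin': array([ 0.6000886 , -0.93817775,  0.50260826]), 'rotation': array([1.17305338, 0.0128434 , 0.00350003])}
{'clock': 0.1, 'joint_positions': array([-1.45832485e+00,  3.81147973e-01,  1.29811890e+00,  2.59359172e-05,
        1.46357716e+00, -2.15291077e-01]), 'qd': array([ 2.79935111e-05,  1.58176808e-04, -2.58312370e-03,  1.05797901e-03,
        5.87929789e-04, -2.00497276e-03]), 'joint_torque': array([ 2.62169495e-03, -4.49222660e+01, -2.31658977e+01, -2.64332812e-04,
        3.63072286e-03, -1.28898688e-05]), 'tool_pos': array([ 0.17704079, -0.52047776,  0.2307854 ]), 'orientation': array([-3.14037568e+00, -2.92521819e-04,  3.27759587e-01]), 'contact_force': array([ 0.94447181,  0.91670201, -0.38471308]), 'torque': array([-0.0326827 ,  0.0127907 , -0.05063214]), 'gripper_force': 0.0, 'opening': 0.08527500749496522}
```

View pics/top0.png

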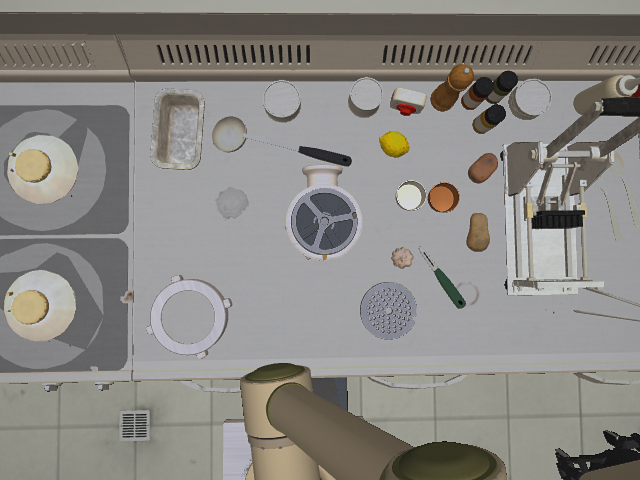

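View pics/side0.png

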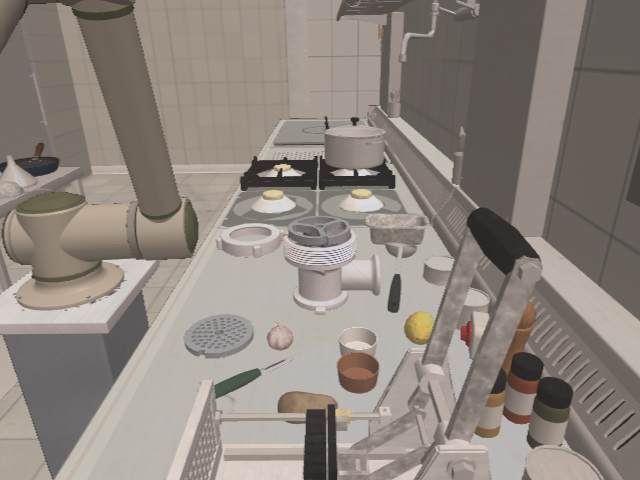

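The top view shows the head at about (324,220), with the brass stud at about (324,257) on the robot's side. I'll rectify and zoom in on it.

```bash
cat >> h.py <<'E'
from scipy.spatial.transform import Rotation as Ro
_ci=camera_info
def camera_info(n):
    c=dict(_ci(n)); c["rotation"]=Ro.from_euler("xyz",c["rotation"]).as_matrix() if np.ndim(c["rotation"])==1 else c["rotation"]; return c
def rect(name,im,c,z,half=0.09,N=580):
    # image up = +x world, image left = +y world
    g=np.linspace(-half,half,N); Y,X=np.meshgrid(c[1]-g,c[0]-g)
    q=proj(name,np.c_[X.ravel(),Y.ravel(),np.full(X.size,z)]).reshape(N,N,2).astype(np.float32)
    return cv2.remap(im,q[...,0],q[...,1],cv2.INTER_CUBIC)
E
python3 - <<'E'
from h import *
d=np.load("top0.npy")
v,u=np.mgrid[170:275,270:380]
W=world("top",np.c_[u.ravel(),v.ravel()],d[170:275,270:380].ravel())
m=(W[:,2]>0.163)&(W[:,2]<0.18);P=W[m];print(len(P),P.min(0),P.max(0),np.median(P[:,2]))
(c,r,_)=cv2.minEnclosingCircle(P[:,:2].astype(np.float32)*1000);print("plate",c,r)
m=(W[:,2]>0.14)&(W[:,2]<0.18);P=W[m];print("rim",cv2.minEnclosingCircle(P[:,:2].astype(np.float32)*1000))
c0=np.array(c)/1000
im=cv2.imread("pics/top0.png")
cv2.imwrite("pics/r0.png",rect("top",im,c0,0.169))
im=cv2.imread("pics/side0.png")
cv2.imwrite("pics/s0.png",cv2.resize(im[205:315,260:400],None,fx=5,fy=5,interpolation=cv2.INTER_CUBIC))
print(proj("top",[*c0,0.169]))
E
```

```text
1400 [ 0.52434846 -0.1318034   0.1630415 ] [ 0.6523979  -0.00458613  0.17438231] 0.16846260955517572Traceback (most recent call last):
  File "<stdin>", line 6, in <module>
ValueError: not enough values to unpack (expected 3, got 2)
```

```bash
python3 - <<'E'
from h import *
d=np.load("top0.npy")
v,u=np.mgrid[170:275,270:380]
W=world("top",np.c_[u.ravel(),v.ravel()],d[170:275,270:380].ravel())
m=(W[:,2]>0.163)&(W[:,2]<0.18);P=W[m]
c,r=cv2.minEnclosingCircle(P[:,:2].astype(np.float32)*1000);print("plate",c,r)
m=(W[:,2]>0.14)&(W[:,2]<0.18);P=W[m];print("rim",cv2.minEnclosingCircle(P[:,:2].astype(np.float32)*1000))
c0=np.array(c)/1000
im=cv2.imread("pics/top0.png")
cv2.imwrite("pics/r0.png",rect("top",im,c0,0.169))
print(proj("top",[*c0,0.169]))
E
```

```text
plate (587.8577880859375, -69.25932312011719) 64.67327117919922
rim ((587.830322265625, -69.09239196777344), 76.52558898925781)
[[324.13243008 220.51383363]]
```

View pics/r0.png

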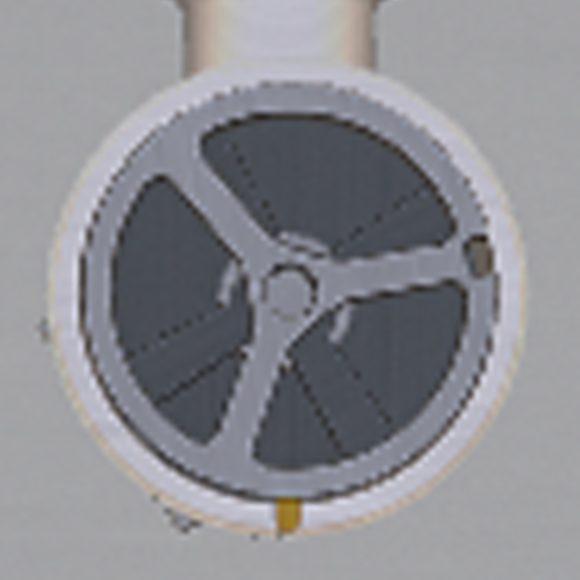

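The notch is at (480,257) in the rectified crop and the stud at (289,515), so the plate has to turn about 100° clockwise. I'll push the notch spoke from the top opening. First I'll refine the angles and work out the waypoints.

```bash
cat >> h.py <<'E'
C=np.array([.5878,-.0692])
def phase(im,z=0.169,c=C):
    N=580;r=rect("top",im,c,z,0.09,N);g=r.astype(float).mean(2)
    k=np.linspace(.09,-.09,N);X,Y=np.meshgrid(k,k,indexing="ij");R=np.hypot(X,Y);T=np.arctan2(Y,X)
    m=(R>.022)&(R<.046)
    s=np.degrees(np.angle((((g>g[m].mean())*1.)*np.exp(3j*T))[m].sum()))/3
    return s+120*np.arange(3)-120
def pinpos(im):
    h=cv2.cvtColor(im[:,:,::-1].copy(),cv2.COLOR_RGB2HSV) if 0 else cv2.cvtColor(im,cv2.COLOR_BGR2HSV)
    r=rect("top",im,C,.152);h=cv2.cvtColor(r,cv2.COLOR_BGR2HSV);m=(h[...,1]>120)&(h[...,2]>80)
    i,j=np.nonzero(m);s=.18/579
    x,y=.09-i.mean()*s,.09-j.mean()*s
    return len(i),x,y,np.degrees(np.arctan2(y,x))
def plan(P,yaw_deg):
    """shift (tool axes) and rz from the present pose to point P, yaw"""
    o=ctrl.get_obs();R=Ro.from_euler("xyz",o["orientation"])
    T=Ro.from_euler("xyz",[np.pi,0,np.radians(yaw_deg)])
    return np.round(R.inv().apply(np.array(P)-o["tool_pos"]),4),np.round((R.inv()*T).as_rotvec(degrees=True),2)
def tgt(sp,off,rad=.034):
    a=np.radians(sp);u=np.array([np.cos(a),np.sin(a)]);t=np.array([-u[1],u[0]])
    return C+rad*u+off*t
E
python3 - <<'E'
from h import *
im=cv2.imread("pics/top0.png")
print(phase(im),pinpos(im))
sp=phase(im);sp=sp[np.argmin(abs(sp+80))]
t=tgt(sp,.023);print(sp,t,sp+90)
print(plan([.36,-.12,.26],18.78),plan([*t,.26],sp+90))
E
```

```text
[-79.8061503  40.1938497 160.1938497] (661, np.float64(-0.06912113064676695), np.float64(-4.0212270621509116e-05), np.float64(-179.96666731128727))
-79.80615029920071 [ 0.61645423 -0.09859278] 10.19384970079929
(array([ 0.3022, -0.3203, -0.0287]), array([-0.07, -0.02, -0.  ])) (array([ 0.5518, -0.258 , -0.0287]), array([-0.07, -0.01,  8.59]))
```

>>> step_arm([
  {"x":0.0302,"y":-0.032,"z":-0.003,"claw":-1},
  {"x":0.0302,"y":-0.032,"z":-0.003,"claw":-1},
  {"x":0.0302,"y":-0.032,"z":-0.003,"claw":-1},
  {"x":0.0302,"y":-0.032,"z":-0.003,"claw":-1},
  {"x":0.0302,"y":-0.032,"z":-0.003,"claw":-1},
  {"x":0.0302,"y":-0.032,"z":-0.003,"claw":-1},
  {"x":0.0302,"y":-0.032,"z":-0.003,"claw":-1},
  {"x":0.0302,"y":-0.032,"z":-0.003,"claw":-1},
  {"x":0.0302,"y":-0.032,"z":-0.003,"claw":-1},
  {"x":0.0302,"y":-0.032,"z":-0.003,"claw":-1},
], force=40)

```text
invalid input
```

>>> step_arm([
  {"rz":-10.1},
  {"rz":-10.1},
  {"rz":-10.1},
  {"rz":-10.1},
  {"rz":-10.1},
  {"rz":-10.1},
  {"rz":-10.1},
  {"rz":-10.1},
  {"rz":-10.1},
  {"rz":-10.1},
  {"rz":-10.1},
  {"rz":-10.1},
  {"rz":-10.1},
  {"rz":-10.1},
  {"rz":-10.1},
  {"rz":-10.1},
  {"rz":-10.1},
  {},
])

```text
invalid input
```

```bash
python3 - <<'E'
from h import *
o=ctrl.get_obs();print({k:np.round(o[k],4) for k in("clock","tool_pos","orientation","joint_positions","contact_force","opening")})
t=tgt(-79.8,.023);print(plan([*t,.26],190.2),plan([*t,.19],190.2))
E
```

```text
{'clock': np.float64(0.1), 'tool_pos': array([ 0.177 , -0.5205,  0.2308]), 'orientation': array([-3.1404e+00, -3.0000e-04,  3.2780e-01]), 'joint_positions': array([-1.4583,  0.3811,  1.2981,  0.    ,  1.4636, -0.2153]), 'contact_force': array([ 0.9445,  0.9167, -0.3847]), 'opening': np.float64(0.0853)}
(array([ 0.5518, -0.258 , -0.0287]), array([ 2.0000e-02, -1.1000e-01, -1.7142e+02])) (array([ 0.5518, -0.2579,  0.0413]), array([ 2.0000e-02, -1.1000e-01, -1.7142e+02]))
```

Both calls were refused, so I'll test a single row with every key filled in.

>>> step_arm([
  {"x":0.03,"y":-0.032,"z":-0.003,"rx":0,"ry":0,"rz":0,"claw":-1},
])

```text
clock: 0.22
tool_pos: [0.1946, -0.4814, 0.2332]
orientation: [-3.14, -0.0, 0.326]
contact_force: [0.2, 0.5, 0.5]
opening: 0.0697
gripper_force: 0.0
```

All the keys are needed. Carrying on.

>>> step_arm([
  {"x":0.03,"y":-0.032,"z":-0.003,"rx":0,"ry":0,"rz":0,"claw":-1},
  {"x":0.03,"y":-0.032,"z":-0.003,"rx":0,"ry":0,"rz":0,"claw":-1},
  {"x":0.03,"y":-0.032,"z":-0.003,"rx":0,"ry":0,"rz":0,"claw":-1},
  {"x":0.03,"y":-0.032,"z":-0.003,"rx":0,"ry":0,"rz":0,"claw":-1},
  {"x":0.03,"y":-0.032,"z":-0.003,"rx":0,"ry":0,"rz":0,"claw":-1},
  {"x":0.03,"y":-0.032,"z":-0.003,"rx":0,"ry":0,"rz":0,"claw":-1},
  {"x":0.03,"y":-0.032,"z":-0.003,"rx":0,"ry":0,"rz":0,"claw":-1},
  {"x":0.03,"y":-0.032,"z":-0.003,"rx":0,"ry":0,"rz":0,"claw":-1},
  {"x":0.03,"y":-0.032,"z":-0.003,"rx":0,"ry":0,"rz":0,"claw":-1},
])

```text
clock: 1.35
tool_pos: [0.3583, -0.1197, 0.2613]
orientation: [-3.141, 0.0, 0.328]
contact_force: [-0.2, -0.3, 0.1]
opening: -0.0001
gripper_force: 0.0
```

>>> step_arm([
  {"x":0,"y":0,"z":0,"rx":0,"ry":0,"rz":-10.1,"claw":-1},
  {"x":0,"y":0,"z":0,"rx":0,"ry":0,"rz":-10.1,"claw":-1},
  {"x":0,"y":0,"z":0,"rx":0,"ry":0,"rz":-10.1,"claw":-1},
  {"x":0,"y":0,"z":0,"rx":0,"ry":0,"rz":-10.1,"claw":-1},
  {"x":0,"y":0,"z":0,"rx":0,"ry":0,"rz":-10.1,"claw":-1},
  {"x":0,"y":0,"z":0,"rx":0,"ry":0,"rz":-10.1,"claw":-1},
  {"x":0,"y":0,"z":0,"rx":0,"ry":0,"rz":-10.1,"claw":-1},
  {"x":0,"y":0,"z":0,"rx":0,"ry":0,"rz":-10.1,"claw":-1},
  {"x":0,"y":0,"z":0,"rx":0,"ry":0,"rz":-10.1,"claw":-1},
  {"x":0,"y":0,"z":0,"rx":0,"ry":0,"rz":-10.1,"claw":-1},
  {"x":0,"y":0,"z":0,"rx":0,"ry":0,"rz":-10.1,"claw":-1},
  {"x":0,"y":0,"z":0,"rx":0,"ry":0,"rz":-10.1,"claw":-1},
  {"x":0,"y":0,"z":0,"rx":0,"ry":0,"rz":-10.1,"claw":-1},
  {"x":0,"y":0,"z":0,"rx":0,"ry":0,"rz":-10.1,"claw":-1},
  {"x":0,"y":0,"z":0,"rx":0,"ry":0,"rz":-10.1,"claw":-1},
  {"x":0,"y":0,"z":0,"rx":0,"ry":0,"rz":-10.1,"claw":-1},
  {"x":0,"y":0,"z":0,"rx":0,"ry":0,"rz":-10.1,"claw":-1},
  {"x":0,"y":0,"z":0,"rx":0,"ry":0,"rz":0,"claw":-1},
])

```text
clock: 3.6
tool_pos: [0.358, -0.1211, 0.2611]
orientation: [3.141, -0.0, -2.96]
contact_force: [-0.7, 0.2, -0.8]
opening: 0.0002
gripper_force: 0.0
```

```bash
python3 - <<'E'
from h import *
o=ctrl.get_obs();print({k:np.round(o[k],4) for k in("clock","tool_pos","orientation","joint_positions","contact_force","opening")})
t=tgt(-79.8,.023);print(plan([*t,.26],190.2),plan([*t,.19],190.2))
E
```

```text
{'clock': np.float64(3.6), 'tool_pos': array([ 0.358 , -0.1211,  0.2611]), 'orientation': array([ 3.1412e+00, -3.0000e-04, -2.9603e+00]), 'joint_positions': array([-0.6423,  0.0465,  1.6554,  0.    ,  1.4402, -2.3945]), 'contact_force': array([-0.6796,  0.1824, -0.7943]), 'opening': np.float64(0.0002)}
(array([-0.2583, -0.0245,  0.0011]), array([ 0.02, -0.02,  0.19])) (array([-0.2583, -0.0245,  0.0711]), array([ 0.02, -0.02,  0.19]))
```

>>> step_arm([
  {"x":-0.043,"y":-0.0041,"z":0,"rx":0,"ry":0,"rz":0,"claw":-1},
  {"x":-0.043,"y":-0.0041,"z":0,"rx":0,"ry":0,"rz":0,"claw":-1},
  {"x":-0.043,"y":-0.0041,"z":0,"rx":0,"ry":0,"rz":0,"claw":-1},
  {"x":-0.043,"y":-0.0041,"z":0,"rx":0,"ry":0,"rz":0,"claw":-1},
  {"x":-0.043,"y":-0.0041,"z":0.01,"rx":0,"ry":0,"rz":0,"claw":-1},
  {"x":-0.043,"y":-0.0041,"z":0.02,"rx":0,"ry":0,"rz":0,"claw":-1},
  {"x":0,"y":0,"z":0.02,"rx":0,"ry":0,"rz":0,"claw":-1},
  {"x":0,"y":0,"z":0.016,"rx":0,"ry":0,"rz":0,"claw":-1},
  {"x":0,"y":0,"z":0,"rx":0,"ry":0,"rz":0,"claw":-1},
])

```text
clock: 4.72
tool_pos: [0.6158, -0.0982, 0.1939]
orientation: [3.14, -0.003, -2.962]
contact_force: [0.3, -0.2, 0.9]
opening: 0.0002
gripper_force: 0.0
```

```bash
python3 - <<'E'
from h import *
t=tgt(-79.8,.023);print(plan([*t,.157],190.2))
im,d=capture("side");im=im[:,:,::-1].copy()
cv2.imwrite("pics/s1.png",cv2.resize(im[130:290,240:420],None,fx=3.5,fy=3.5,interpolation=cv2.INTER_CUBIC))
E
```

```text
(array([-0.0007, -0.0006,  0.0369]), array([ 0.09, -0.16,  0.11]))
```

View pics/s1.png

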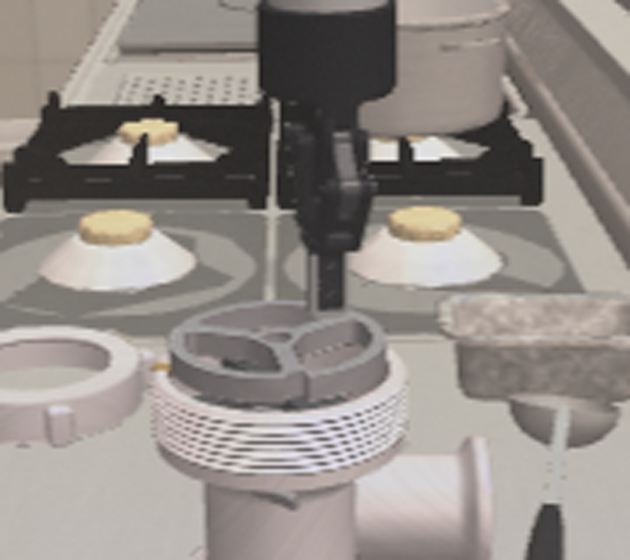

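The fingertips at (328,305) are above the far opening, clear of the spoke. Going down into it.

>>> step_arm([
  {"x":0,"y":0,"z":0.01,"rx":0,"ry":0,"rz":0,"claw":-1},
  {"x":0,"y":0,"z":0.008,"rx":0,"ry":0,"rz":0,"claw":-1},
  {"x":0,"y":0,"z":0.006,"rx":0,"ry":0,"rz":0,"claw":-1},
  {"x":0,"y":0,"z":0.006,"rx":0,"ry":0,"rz":0,"claw":-1},
  {"x":0,"y":0,"z":0.006,"rx":0,"ry":0,"rz":0,"claw":-1},
  {"x":0,"y":0,"z":0,"rx":0,"ry":0,"rz":0,"claw":-1},
])

```text
clock: 5.52
tool_pos: [0.616, -0.0983, 0.1588]
orientation: [3.141, -0.001, -2.959]
contact_force: [-0.5, 0.1, -0.2]
opening: -0.0001
gripper_force: 0.3
```

>>> step_arm([
  {"x":0.003,"y":0,"z":0,"rx":0,"ry":0,"rz":0,"claw":-1},
  {"x":0.003,"y":0,"z":0,"rx":0,"ry":0,"rz":0,"claw":-1},
  {"x":0.003,"y":-0.00135,"z":0,"rx":0,"ry":0,"rz":5,"claw":-1},
  {"x":0.003,"y":-0.00135,"z":0,"rx":0,"ry":0,"rz":5,"claw":-1},
  {"x":0.003,"y":-0.00135,"z":0,"rx":0,"ry":0,"rz":5,"claw":-1},
  {"x":0.003,"y":-0.00135,"z":0,"rx":0,"ry":0,"rz":5,"claw":-1},
])

```text
clock: 6.28
tool_pos: [0.5991, -0.1056, 0.1596]
orientation: [-3.142, 0.002, 2.973]
contact_force: [2.6, 0.4, -0.3]
opening: -0.0002
gripper_force: 1.4
```

```bash
python3 - <<'E'
from h import *
print(plan([*tgt(-99.8,.017),.1585],170.2))
print(np.round(ctrl.get_obs()["joint_positions"],3))
E
```

```text
(array([ 0.0003, -0.    ,  0.0011]), array([0.  , 0.12, 0.11]))
[-0.369  0.537  1.245  0.     1.357 -1.771]
```

Contact force is 2.6 N and the tool is tracking well. I'll add 70°.

>>> step_arm([
  {"x":0.00303,"y":-0.00135,"z":0,"rx":0,"ry":0,"rz":5,"claw":-1},
  {"x":0.00303,"y":-0.00135,"z":0,"rx":0,"ry":0,"rz":5,"claw":-1},
  {"x":0.00303,"y":-0.00135,"z":0,"rx":0,"ry":0,"rz":5,"claw":-1},
  {"x":0.00303,"y":-0.00135,"z":0,"rx":0,"ry":0,"rz":5,"claw":-1},
  {"x":0.00303,"y":-0.00135,"z":0,"rx":0,"ry":0,"rz":5,"claw":-1},
  {"x":0.00303,"y":-0.00135,"z":0,"rx":0,"ry":0,"rz":5,"claw":-1},
  {"x":0.00303,"y":-0.00135,"z":0,"rx":0,"ry":0,"rz":5,"claw":-1},
  {"x":0.00303,"y":-0.00135,"z":0,"rx":0,"ry":0,"rz":5,"claw":-1},
  {"x":0.00303,"y":-0.00135,"z":0,"rx":0,"ry":0,"rz":5,"claw":-1},
  {"x":0.00303,"y":-0.00135,"z":0,"rx":0,"ry":0,"rz":5,"claw":-1},
  {"x":0.00303,"y":-0.00135,"z":0,"rx":0,"ry":0,"rz":5,"claw":-1},
  {"x":0.00303,"y":-0.00135,"z":0,"rx":0,"ry":0,"rz":5,"claw":-1},
  {"x":0.00303,"y":-0.00135,"z":0,"rx":0,"ry":0,"rz":5,"claw":-1},
  {"x":0.00303,"y":-0.00135,"z":0,"rx":0,"ry":0,"rz":5,"claw":-1},
  {"x":0,"y":0,"z":0,"rx":0,"ry":0,"rz":0,"claw":-1},
])

```text
clock: 8.15
tool_pos: [0.557, -0.0922, 0.1596]
orientation: [3.141, 0.001, 1.754]
contact_force: [-0.7, -0.6, 0.6]
opening: 0.0
gripper_force: 0.6
```

```bash
python3 - <<'E'
from h import *
print(plan([*tgt(-169.8,.017),.1585],100.2),plan([*tgt(-180,.017),.1585],90))
im,d=capture("top");im=im[:,:,::-1].copy();cv2.imwrite("pics/top2.png",im)
cv2.imwrite("pics/r2.png",rect("top",im,C,.169))
E
```

```text
(array([0.0002, 0.0004, 0.0011]), array([0.01, 0.03, 0.32])) (array([ 0.0065, -0.0021,  0.0011]), array([1.000e-02, 3.000e-02, 1.052e+01]))
```

View pics/r2.png

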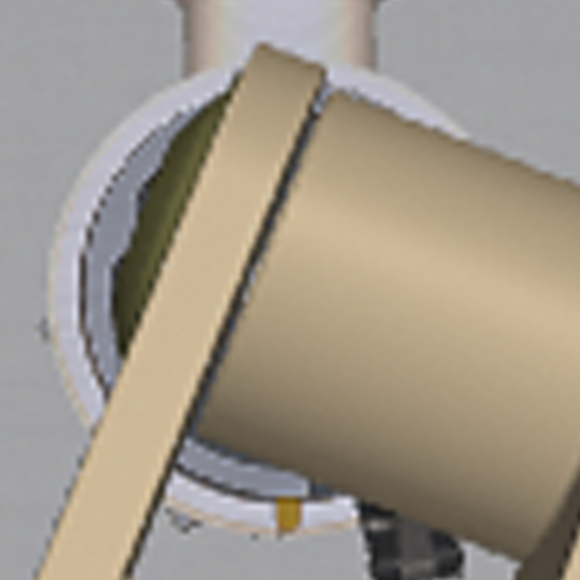

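The view from above is blocked: the arm covers the plate and only the stud at (289,515) shows. I'll push another 8°, then back off sideways and measure.

>>> step_arm([
  {"x":0.0012,"y":-0.00057,"z":0,"rx":0,"ry":0,"rz":2,"claw":-1},
  {"x":0.0012,"y":-0.00057,"z":0,"rx":0,"ry":0,"rz":2,"claw":-1},
  {"x":0.0012,"y":-0.00057,"z":0,"rx":0,"ry":0,"rz":2,"claw":-1},
  {"x":0.0012,"y":-0.00057,"z":0,"rx":0,"ry":0,"rz":2,"claw":-1},
  {"x":0,"y":0,"z":0,"rx":0,"ry":0,"rz":0,"claw":-1},
  {"x":-0.005,"y":0,"z":0,"rx":0,"ry":0,"rz":0,"claw":-1},
  {"x":0,"y":0,"z":-0.03,"rx":0,"ry":0,"rz":0,"claw":-1},
  {"x":0,"y":0,"z":-0.03,"rx":0,"ry":0,"rz":0,"claw":-1},
  {"x":-0.05,"y":0,"z":0,"rx":0,"ry":0,"rz":0,"claw":-1},
  {"x":-0.05,"y":0,"z":0,"rx":0,"ry":0,"rz":0,"claw":-1},
  {"x":-0.05,"y":0,"z":0,"rx":0,"ry":0,"rz":0,"claw":-1},
  {"x":-0.04,"y":0,"z":0,"rx":0,"ry":0,"rz":0,"claw":-1},
  {"x":0,"y":0,"z":0,"rx":0,"ry":0,"rz":0,"claw":-1},
])

```text
clock: 9.82
tool_pos: [0.5624, -0.2848, 0.2182]
orientation: [-3.141, -0.001, 1.611]
contact_force: [0.2, -0.6, -0.1]
opening: 0.0001
gripper_force: 0.0
```

```bash
python3 - <<'E'
from h import *
im,d=capture("top");im=im[:,:,::-1].copy();cv2.imwrite("pics/top3.png",im)
cv2.imwrite("pics/r3.png",rect("top",im,C,.169))
print(phase(im),pinpos(im))
print(plan([*C,.2],92.5))
E
```

```text
[-177.63651967  -57.63651967   62.36348033] (1119, np.float64(-0.0658407534484435), np.float64(-0.00018516717831890128), np.float64(-179.83886469556083))
(array([0.2126, 0.0342, 0.0188]), array([-0.03, -0.08, -0.1 ]))
```

View pics/r3.png

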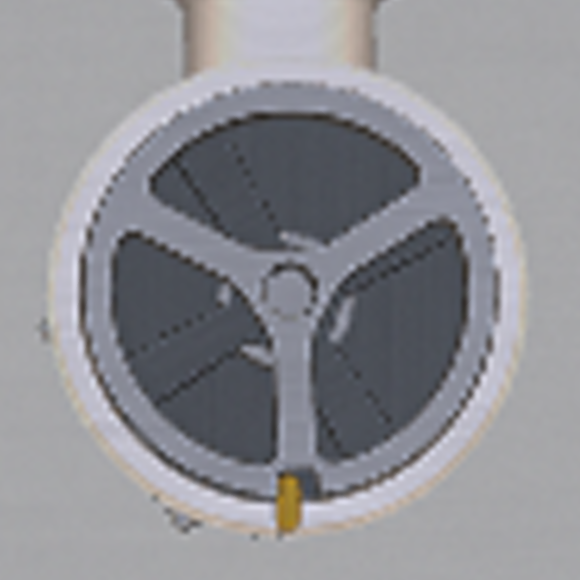

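The notch at (300,485) is about 2.2° short of the stud at (289,510), which agrees with the model. I'll go back in and push the last 2.2°.

```bash
python3 - <<'E'
from h import *
print(tgt(-179.9,.024),plan([*tgt(-179.9,.024),.159],90.1))
E
```

```text
[ 0.55384194 -0.0932593 ] (array([ 0.1899, -0.0007,  0.0598]), array([-0.03, -0.08,  2.3 ]))
```

>>> step_arm([
  {"x":0.05,"y":0,"z":0,"rx":0,"ry":0,"rz":0,"claw":-1},
  {"x":0.05,"y":0,"z":0,"rx":0,"ry":0,"rz":0,"claw":-1},
  {"x":0.05,"y":0,"z":0,"rx":0,"ry":0,"rz":0,"claw":-1},
  {"x":0.04,"y":-0.0007,"z":0,"rx":0,"ry":0,"rz":2.3,"claw":-1},
  {"x":0,"y":0,"z":0.02,"rx":0,"ry":0,"rz":0,"claw":-1},
  {"x":0,"y":0,"z":0.02,"rx":0,"ry":0,"rz":0,"claw":-1},
  {"x":0,"y":0,"z":0.01,"rx":0,"ry":0,"rz":0,"claw":-1},
  {"x":0,"y":0,"z":0.01,"rx":0,"ry":0,"rz":0,"claw":-1},
  {"x":0,"y":0,"z":0,"rx":0,"ry":0,"rz":0,"claw":-1},
])

```text
clock: 11.0
tool_pos: [0.5537, -0.0924, 0.159]
orientation: [-3.141, -0.0, 1.574]
contact_force: [-0.7, -0.0, 1.2]
opening: -0.0
gripper_force: 0.0
```

```bash
python3 - <<'E'
from h import *
print(plan([*tgt(-179.9,.017),.159],90.1))
E
```

```text
(array([ 0.0061,  0.0002, -0.    ]), array([-0.04, -0.02,  0.09]))
```

>>> step_arm([
  {"x":0.002,"y":0,"z":0,"rx":0,"ry":0,"rz":0,"claw":-1},
  {"x":0.002,"y":0,"z":0,"rx":0,"ry":0,"rz":0,"claw":-1},
  {"x":0.001,"y":0,"z":0,"rx":0,"ry":0,"rz":0,"claw":-1},
  {"x":0.001,"y":0,"z":0,"rx":0,"ry":0,"rz":0,"claw":-1},
  {"x":0,"y":0,"z":0,"rx":0,"ry":0,"rz":0,"claw":-1},
  {"x":-0.006,"y":0,"z":0,"rx":0,"ry":0,"rz":0,"claw":-1},
  {"x":0,"y":0,"z":-0.02,"rx":0,"ry":0,"rz":0,"claw":-1},
  {"x":0,"y":0,"z":-0.015,"rx":0,"ry":0,"rz":0,"claw":-1},
  {"x":0.023,"y":0.034,"z":0,"rx":0,"ry":0,"rz":0,"claw":-1},
  {"x":0,"y":0,"z":0.01,"rx":0,"ry":0,"rz":0,"claw":-1},
  {"x":0,"y":0,"z":0.008,"rx":0,"ry":0,"rz":0,"claw":-1},
  {"x":0,"y":0,"z":0,"rx":0,"ry":0,"rz":0,"claw":-1},
])

```text
clock: 12.5
tool_pos: [0.587, -0.0698, 0.1755]
orientation: [-3.14, -0.001, 1.573]
contact_force: [-0.0, -0.3, -0.1]
opening: 0.0001
gripper_force: 0.0
```

Now press down in small steps.

>>> step_arm([
  {"x":0,"y":0,"z":0.004,"rx":0,"ry":0,"rz":0,"claw":-1},
  {"x":0,"y":0,"z":0.002,"rx":0,"ry":0,"rz":0,"claw":-1},
  {"x":0,"y":0,"z":0.002,"rx":0,"ry":0,"rz":0,"claw":-1},
  {"x":0,"y":0,"z":0.002,"rx":0,"ry":0,"rz":0,"claw":-1},
])

```text
clock: 13.0
tool_pos: [0.5879, -0.0696, 0.1671]
orientation: [3.141, 0.001, 1.574]
contact_force: [-1.5, 0.6, 6.1]
opening: -0.0003
gripper_force: 3.1
```

The plate is going down at about 6 N.

>>> step_arm([
  {"x":0,"y":0,"z":0.002,"rx":0,"ry":0,"rz":0,"claw":-1},
  {"x":0,"y":0,"z":0.002,"rx":0,"ry":0,"rz":0,"claw":-1},
  {"x":0,"y":0,"z":0.002,"rx":0,"ry":0,"rz":0,"claw":-1},
  {"x":0,"y":0,"z":0.001,"rx":0,"ry":0,"rz":0,"claw":-1},
])

```text
clock: 13.5
tool_pos: [0.5878, -0.0696, 0.1601]
orientation: [3.141, 0.001, 1.574]
contact_force: [-2.0, 0.4, 5.5]
opening: 0.0003
gripper_force: 3.0
```

>>> step_arm([
  {"x":0,"y":0,"z":0.001,"rx":0,"ry":0,"rz":0,"claw":-1},
  {"x":0,"y":0,"z":0.001,"rx":0,"ry":0,"rz":0,"claw":-1},
  {"x":0,"y":0,"z":0.001,"rx":0,"ry":0,"rz":0,"claw":-1},
  {"x":0,"y":0,"z":0.0005,"rx":0,"ry":0,"rz":0,"claw":-1},
  {"x":0,"y":0,"z":0,"rx":0,"ry":0,"rz":0,"claw":-1},
])

```text
clock: 14.12
tool_pos: [0.5879, -0.0696, 0.1569]
orientation: [3.14, 0.001, 1.574]
contact_force: [-3.0, 0.1, 6.6]
opening: 0.0001
gripper_force: 3.5
```

>>> step_arm([
  {"x":0,"y":0,"z":0.0005,"rx":0,"ry":0,"rz":0,"claw":-1},
  {"x":0,"y":0,"z":0.0005,"rx":0,"ry":0,"rz":0,"claw":-1},
  {"x":0,"y":0,"z":0.0005,"rx":0,"ry":0,"rz":0,"claw":-1},
  {"x":0,"y":0,"z":0,"rx":0,"ry":0,"rz":0,"claw":-1},
])

```text
clock: 14.62
tool_pos: [0.588, -0.0696, 0.1566]
orientation: [3.139, 0.001, 1.574]
contact_force: [-5.7, 1.1, 15.5]
opening: 0.0001
gripper_force: 7.6
```

The force has risen to 15 N at z = 0.1566, so the plate is against its stop. I'll retreat and verify.

>>> step_arm([
  {"x":0,"y":0,"z":0.0005,"rx":0,"ry":0,"rz":0,"claw":-1},
  {"x":0,"y":0,"z":-0.005,"rx":0,"ry":0,"rz":0,"claw":-1},
  {"x":0,"y":0,"z":-0.03,"rx":0,"ry":0,"rz":0,"claw":-1},
  {"x":0,"y":0,"z":-0.03,"rx":0,"ry":0,"rz":0,"claw":-1},
  {"x":-0.05,"y":-0.01,"z":0,"rx":0,"ry":0,"rz":0,"claw":-1},
  {"x":-0.05,"y":-0.01,"z":0,"rx":0,"ry":0,"rz":0,"claw":-1},
  {"x":-0.05,"y":-0.01,"z":0,"rx":0,"ry":0,"rz":0,"claw":-1},
  {"x":-0.05,"y":0,"z":0,"rx":0,"ry":0,"rz":0,"claw":-1},
  {"x":0,"y":0,"z":0,"rx":0,"ry":0,"rz":0,"claw":-1},
])

```text
clock: 15.75
tool_pos: [0.5578, -0.2727, 0.2179]
orientation: [-3.141, -0.0, 1.57]
contact_force: [0.2, -0.6, -0.3]
opening: -0.0002
gripper_force: 0.0
```

```bash
python3 - <<'E'
from h import *
im,d=capture("top");im=im[:,:,::-1].copy();cv2.imwrite("pics/r4.png",rect("top",im,C,.157))
print(phase(im,.157),pinpos(im))
v,u=np.mgrid[170:275,270:380]
W=world("top",np.c_[u.ravel(),v.ravel()],d[170:275,270:380].ravel())
r=np.hypot(*(W[:,:2]-C).T);P=W[(r<.0625)&(W[:,2]>.145)]
A=np.c_[P[:,:2]-C,np.ones(len(P))];print("top z",np.median(P[:,2]),"tilt",np.linalg.lstsq(A,P[:,2],rcond=None)[0])
E
```

```text
[-178.43682047  -58.43682047   61.56317953] (1170, np.float64(-0.0655772552145609), np.float64(-6.988175900093929e-05), np.float64(-179.93894333748798))
top z 0.15634272867564936 tilt [-0.00169878  0.00089962  0.15612465]
```

View pics/r4.png

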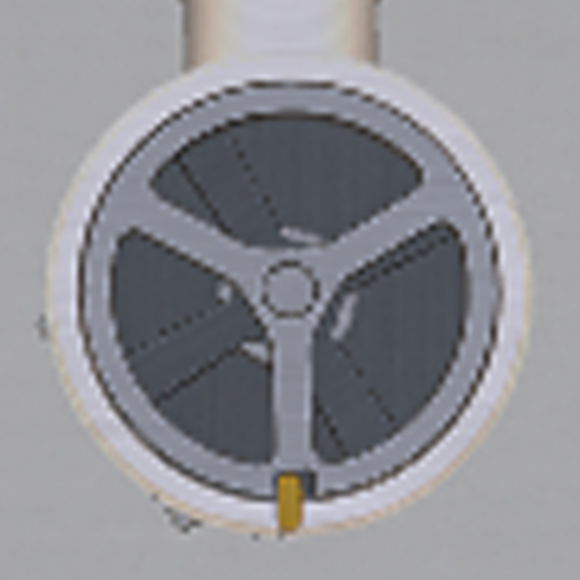

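The stud at (289,500) now sits inside the notch, off centre by about 1.6 mm. The plate is 12 mm lower and level, and the arm is clear of everything.

```bash
python3 -c "from bench import job_done; print(job_done())"
```

```text
the job is handed in; nothing more can be done
None
```

I turned the kidney plate about 100° clockwise until its notch met the stud, pressed it down 12 mm onto its stop and handed the job in; the last measurement had it level with the notch about 1.6 mm off the stud, but the hand-in gave no verdict.

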